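Release and slide off the filter cover

TASK

The filter of the white bench air-filter unit is due for a change. Press the orange snap tab down until the blue cover springs free, then push the cover (its raised ridge is there for the finger) off its seat and right along to the end stop at the far end of the unit, so that the filter lies open. Only press and push: the cover must not be lifted or tipped; leave the bottles, the little box and the pen beside the unit where they are, and finish with the hand clear.

Things in the scene. Friction and masses are not known exactly. Their poses are not given: they have to be found in the camera images.
- filter_unit: White air-filter unit fixed to the worktop, 242 mm long (its x -72 to 170), 104 mm wide (y -52 to 52), with a pod on its +y side (x -26 to 26, y to 87). Origin: on the worktop under the centre of the cover's seat; x points along the unit to the end stop (the way the cover slides off), y to the tab's side, z up. Seat and parking deck are level, 45 mm high.
- seat (a point): Centre of the cover's seat, 45 mm above the worktop, over the filter opening (unit's x -40 to 38). Grey rails, 56 mm high, inside faces at y = +-41, with lips reaching in to |y| = 36, hold the cover down from x = -52 to 55; they are gapped at the tab. A grey rear block, 57 mm high, ends at x = -52.
- end_stop (a point): Middle of the end stop's face at the unit's x = 157, 48 mm above the worktop. The stop is 57 mm high, with a lip over x 145 to 157 under which the cover's front edge slips. Parking sides between rails and stop are 51 mm high.
- cover: Blue loose cover plate, 100 x 80 x 6 mm, about 120 g. Origin: centre of its underside (at point seat when latched); axes as the unit's. Across its top a ridge, y -28 to 28, upright face at x = -10, top 20 mm above the underside, a ramp on its far side; from x = -50 to -10 the top is flat. Once freed, a rear plunger shoves it about 14 mm in +x within 0.4 s; then a few newtons slide it, 107 mm in all to the stop.
- push_face (a point): Middle of the upright face of the cover's ridge, 13.5 mm above the cover's underside (58.5 mm above the worktop): push here towards the unit's +x.
- snap_tab (a joint): Travel of the orange snap tab: 0 up (latched), 0.012 m fully down. Sprung: 2 N at the start, 5 N fully down, plus about 2 N of friction while the cover bears on it. At about 0.008 the cover is freed and springs forward; it then rests over the tab and holds it part-way down.
- tab_top (a point): Centre of the top of the orange snap tab's pad, 30 mm (unit's x) by 28 mm (unit's y), 78 mm above the worktop when up, at the unit's x = 0, y = 66 mm; moves with the tab. Two grey cheeks 58 mm high stand beside its stem, below the pressed pad (66 mm).
- white_bottle: White reagent bottle with blue cap, 33 mm across, 66 mm high, standing to the -y side of the unit; origin at the centre of its foot. Leave alone. Farther to that side the tall microscope stands fixed, centred at world x 0.55, y -0.15, about 415 mm long (x), 222 mm wide and 434 mm high: reach the unit over it or round it.
- dropper_bottle: Amber dropper bottle with red dropper cap, 38 mm across, 111 mm high, standing to the +y side of the unit; origin at the centre of its foot. Leave alone.
- coverslip_box: Small blue and white box, 31 x 31 x 20 mm, on the +y side; origin at the centre of its underside. Leave alone.
- marker: Red pen, 118 mm long, 12 mm thick, lying before the unit's rear end along the unit's y; origin at its centre underneath. Leave alone.
Mind the look-alikes: they are no part of the job. Leave any black look-alike of the cover alone.

How it is judged (in metres and radians):
On the way, in this order (a step that is already met when the one before it is completed fails the run):
1. the snap tab is pressed down while the cover is on its seat (value of joint snap_tab above 0.005 m and x of cover in the frame of filter_unit below 0.05 m), for 0.1 s.
2. the cover is pushed off its seat, clear of the filter opening (x of cover in the frame of filter_unit above 0.098 m), for 0.2 s.
At the end, for the whole second after the job is handed in: The cover lies flat and at rest on the unit's parking deck, at or within 9 mm of the end stop (at least 98 mm along from its seat; it meets the stop at 107 mm), so that the filter opening is uncovered (x of cover in the frame of filter_unit above 0.098 m and z of cover in the frame of filter_unit between 0.041 and 0.049 m and angle between cover's own z axis and vertical below 0.06 rad and linear speed of cover below 0.02 m/s); the robot touches nothing.
It fails at once if the cover is lifted more than 10 mm or tipped (z of cover in the frame of filter_unit above 0.055 m or angle between cover's own z axis and vertical above 0.25 rad).
It fails at once if the white bottle is moved more than 15 mm or tipped (distance of white_bottle from where it was at the start of the episode above 0.015 m or angle between white_bottle's own z axis and vertical above 0.4 rad).
It fails at once if the dropper bottle is moved more than 15 mm or tipped (distance of dropper_bottle from where it was at the start of the episode above 0.015 m or angle between dropper_bottle's own z axis and vertical above 0.4 rad).
It fails at once if the coverslip box is moved more than 15 mm or tipped (distance of coverslip_box from where it was at the start of the episode above 0.015 m or angle between coverslip_box's own z axis and vertical above 0.4 rad).
It fails at once if the red pen is moved more than 15 mm or tipped (distance of marker from where it was at the start of the episode above 0.015 m or angle between marker's own z axis and vertical above 0.4 rad).
It also fails if it takes over 45 s, if anything falls off the work surface, if the arm or the gripper's body presses on something with over 40 N, if the wrist force passes 120 N, or if a joint passes its speed limit or range.

ROBOT

A 6-joint arm with a two-finger parallel gripper is mounted at the origin on a cart in front of the work surface, level with it; the furniture and walls round the work are solid. World frame = base frame: x ahead of the robot, y to its left, z up, the work surface at z = 0. Lengths are in m, angles in degrees, forces in N, time in s.
With the tool pointing down it reaches from about 0.4 to 0.825 m from the base axis. Payload 7 kg.
Tool frame: the origin (TCP) lies at the very end of the fingers, on their centre line; the grasp point (between the pads) lies 19 mm behind it (ctrl.pinch_z is the distance from the TCP to the grasp point, in m); z points along the fingers, x is the direction in which the jaws open and shut, and the axes are right-handed (so a half turn about z gives the same grasp; the last joint's range is limited). The gripper opens to 88 mm and grips with 3 to 60 N. Pads are 19 mm wide; open, the fingers measure 130 mm over their backs; the gripper's body (78 mm by 193 mm) begins 47 mm behind the grasp point.
Start: joints at [80.277, 20.546, 0.682, 0, -70.136, -16.507], TCP at [0.298, 0.605, 0.227] pointing down, gripper open.
Joint ranges: [-176.03, 176.03], [-82.01, 121.73], [-58.28, 71.71], [-173.87, 95.51], [-174.79, -0.11], [-173.66, 173.66]. Speed limits (degrees/s): [136.94, 136.94, 172.46, 180, 180, 180].

INTERFACE

Orientations are given as [roll, pitch, yaw] about the fixed x, y, z axes, in that order (R = Rz(yaw) Ry(pitch) Rx(roll)).
In Python, from plant import ctrl gives the robot as it stands.
- The arm moves only by the tool carry_out, never from a script. Its argument "increments" is a list of rows, each a list of 7 numbers: the turn, a rotation vector about the world's x, y, z in degrees, then the shift along the world's x, y, z in mm, then the closure, from 0 (fully open) to 1 (shut). In form: [[ax, ay, az, dx, dy, dz, grip], ...]. A call has 1 to 20 rows; each row is the pose to reach, as a shift and turn from the pose commanded when the call began; what a row does not reach only later rows make up. A row lasts 1/8 s, in which the tool goes at most 62.5 mm and 10.7 degrees, less where a joint would pass 70% of its speed; a pose out of reach is approached as far as the arm can. A call with a gripper value outside its range is refused whole. The fingers move at their own pace and stop on an object; the grip force is fixed at half the most. Time passes only in rows, so rows that repeat a pose let the fingers close. It gives the time, the measured TCP pose, the force and the opening at its end, in the units of the state.
- ctrl.get_obs(): the state, without advancing time (a new reading comes with each control period).
- ctrl.snapshot(name): name is "side" or "top" or "wrist"; returns a dict with "pixels" (420x560x3 uint8, blue, green, red), "intrinsics" (3x3 intrinsics, pixels), "rvec" (rotation vector, rad) and "tvec" (3), from world to camera coordinates, as OpenCV has them; the wrist camera has in their place "hand_eye" (4x4, takes a point from camera to tool coordinates, whose origin is the TCP and whose axes are the tool frame's). Camera axes: x right, y down, z forward; pixel columns grow to the right and rows downward; lengths in m; the calibration is good to about 2 mm. A picture is of the moment at which its call begins: read the wrist's pose just before it. There is no depth.
- ctrl.close_job(): hands the job in, once; it reports no verdict.
Trained networks look in a picture, given as the dict that the camera call returned (one of the last four; its "shot" number tells which), for a name from the list of things; names that differ only in an ending like _2 or _b are one class to them, and where a whole thing is asked for, a point or a joint stands for the part that bears it (a point fixed in the world has none). Each returns a list of dicts, best first, with "confidence" (0 to 1); they miss things now and then, are a little off and sometimes report something else, mostly with a low value. They report only what shows in the picture. A call takes as long as a camera call. They do not tell look-alikes from the thing itself.
- ctrl.search_frame(picture, label): "centre" ([x, y, z] in m, in world coordinates, good to about 4 mm: the middle of the surface that is visible of it).
- ctrl.outline_of(picture, label): "pixels" (420x560 bool, what is visible of it).
The state is a dict: "clock": time; "joint_pos": joint angles; "qvel": joint speeds; "tau": joint torques, N m; "tool_pos": TCP position; "orientation": TCP orientation; "force": force on the tool from outside, world axes, zero at the start; "moment": the same for the moment, N m; "opening": finger opening in m.
Only numpy, scipy, OpenCV 4.12 (cv2) and the standard library are available. Lean on these libraries where they do the work, as an engineer would, in place of code of your own. Each camera call takes 0.05 s, during which the arm holds its last target. There are 200 camera calls.

## Working session

There is one attempt and no reset: what is moved stays moved. The work goes in short steps, Python scripts to look and compute and a tool call to move; the robot and the scene stay as the last step left them, time stands still between calls to the robot, and variables do not carry over. Pictures are saved under pics/ and viewed, about 8 in all and at most 12, crops included, and the job is handed in when it is done.

Besides the shell and the picture viewer there is one more tool, called by a JSON object that holds its "api" and its "payload", one argument or row to a line. carry_out: Moves the arm, as the interface text tells. Its arguments: {"type":"object","properties":{"increments":{"type":"array"}},"required":["increments"]}

```bash
mkdir -p pics
cat > h.py <<'E'
import numpy as np, cv2
from plant import ctrl
def proj(s,P):
    return cv2.projectPoints(np.array(P,float).reshape(-1,3),np.array(s["rvec"],float),np.array(s["tvec"],float),np.array(s["intrinsics"],float),None)[0].reshape(-1,2)
E
python3 - <<'E'
from h import *
o=ctrl.get_obs(); print(o['clock'],o['tool_pos'],o['orientation'],o['force'])
ims=[]
for n in("top","side"):
    s=ctrl.snapshot(n); cv2.imwrite(f"pics/{n}0.png",s["pixels"])
    for l in("cover","snap_tab","tab_top","push_face","filter_unit","end_stop","white_bottle","dropper_bottle","coverslip_box","marker"):
        try:
            for d in ctrl.search_frame(s,l)[:3]:
                print(n,l,np.round(d["centre"],3),round(d["confidence"],2),proj(s,d["centre"]).round()[0])
        except Exception as e: print(n,l,e)
E
```

```text
0.0 [0.29814759 0.6050529  0.22563191] [-1.79993661e+02 -9.16308697e-02 -1.16238799e+02] [ 0.06265488 -0.4883097  -0.85384174]
top cover [0.546 0.074 0.01 ] 0.89 [367. 207.]
top cover [0.385 0.103 0.006] 0.74 [356. 288.]
top cover [0.46  0.264 0.049] 0.68 [274. 250.]
top snap_tab [0.461 0.323 0.074] 0.53 [242. 249.]
top tab_top [0.465 0.329 0.079] 0.89 [238. 247.]
top tab_top [0.533 0.259 0.047] 0.31 [276. 213.]
top push_face [0.547 0.072 0.007] 0.83 [368. 207.]
top push_face [0.459 0.263 0.048] 0.78 [274. 251.]
top push_face [0.384 0.102 0.004] 0.59 [356. 289.]
top filter_unit [0.534 0.258 0.044] 0.77 [276. 213.]
top end_stop [0.535 0.257 0.041] 0.96 [277. 212.]
top white_bottle [0.485 0.178 0.051] 0.65 [318. 236.]
top dropper_bottle [0.589 0.351 0.065] 0.71 [227. 184.]
top coverslip_box [0.407 0.369 0.015] 0.62 [221. 279.]
top coverslip_box [0.533 0.256 0.043] 0.21 [277. 213.]
top marker [0.356 0.274 0.013] 0.75 [270. 304.]
top marker [0.586 0.35  0.066] 0.37 [228. 185.]
side cover [0.547 0.071 0.007] 0.95 [277. 303.]
side cover [0.466 0.263 0.057] 0.87 [245. 193.]
side cover [0.384 0.1   0.006] 0.78 [190. 279.]
side snap_tab [0.466 0.32  0.078] 0.67 [249. 163.]
side tab_top [0.469 0.319 0.072] 0.9 [250. 165.]
side tab_top [0.492 0.17  0.049] 0.25 [253. 239.]
side push_face [0.461 0.262 0.053] 0.87 [243. 194.]
side push_face [0.39  0.099 0.005] 0.82 [193. 280.]
side push_face [0.55  0.067 0.003] 0.81 [279. 306.]
side filter_unit [0.531 0.235 0.043] 0.91 [278. 212.]
side end_stop [0.53  0.237 0.045] 0.58 [277. 211.]
side white_bottle [0.494 0.169 0.048] 0.62 [254. 240.]
side dropper_bottle [0.595 0.34  0.06 ] 0.93 [315. 166.]
side coverslip_box [0.408 0.363 0.019] 0.78 [225. 162.]
side coverslip_box [0.531 0.237 0.045] 0.5 [278. 211.]
side marker [0.353 0.277 0.011] 0.78 [192. 195.]
```

View pics/top0.png

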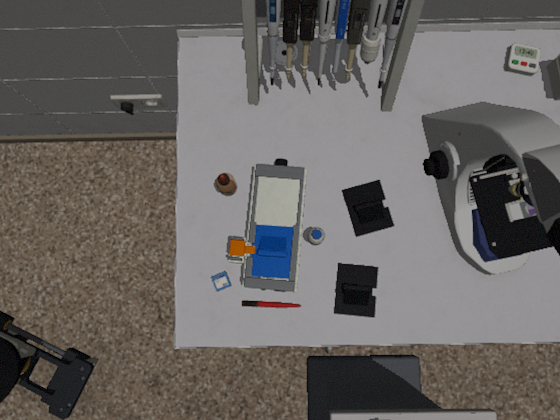

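View pics/side0.png

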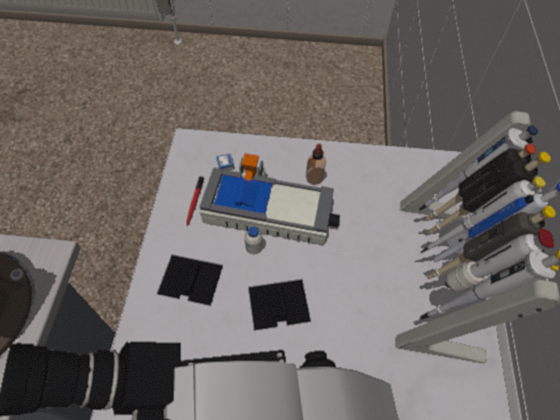

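Three things look like the cover. The blue one is on the white unit at top-view (274,250), beside the orange tab. Two black ones lie on the worktop at (367,207) and (356,288). The task's cover is blue, seated and next to the orange tab, so it's the first. The pen is at (270,304), the box at (221,281), the dropper at (226,183) and the white bottle at (316,235). Next I'll fit the unit's pose and check it in an enlarged overlay.

```bash
cat > fit.py <<'E'
from h import *
from scipy.optimize import minimize
def W(p,P):
    P=np.array(P,float); c,s=np.cos(p[2]),np.sin(p[2])
    return np.c_[p[0]+c*P[:,0]-s*P[:,1],p[1]+s*P[:,0]+c*P[:,1],P[:,2]]
def box(x0,x1,y0,y1,z0,z1): return [[x,y,z] for x in(x0,x1) for y in(y0,y1) for z in(z0,z1)]
UNIT=box(-72,170,-52,52,0,50)+box(-72,-52,-52,52,50,57)+box(157,170,-52,52,50,57)
UNIT=np.array(UNIT)/1e3
PAD=np.array(box(-15,15,52,80,78,78))/1e3
K=4
def hullmask(s,P):
    m=np.zeros((420*K//1,560*K),np.uint8)
    q=proj(s,P)
    cv2.fillConvexPoly(m,cv2.convexHull(np.round((q+.5)*K*16).astype(np.int32)),1,shift=4)
    return m
if __name__=="__main__":
    S={};M={}
    for n in("top","side"):
        s=S[n]=ctrl.snapshot(n)
        u=ctrl.outline_of(s,"filter_unit")[0]["pixels"].astype(np.uint8)
        hsv=cv2.cvtColor(s["pixels"],cv2.COLOR_BGR2HSV)
        org=cv2.inRange(hsv,(5,150,120),(20,255,255))
        u=cv2.resize(u,None,fx=K,fy=K,interpolation=cv2.INTER_NEAREST)
        M[n]=(u,cv2.resize(org,None,fx=K,fy=K,interpolation=cv2.INTER_LINEAR)>127)
    # body only: keep largest comp after opening away the pod
    def cost(p):
        c=0
        for n in S:
            h=hullmask(S[n],W(p,np.r_[UNIT])); pod=hullmask(S[n],W(p,np.array(box(-30,30,40,90,0,80))/1e3))
            m=M[n][0]>0; ok=(pod==0)
            c+=((h>0)!=m)[ok].sum()/m.sum()
            g=hullmask(S[n],W(p,PAD))>0; c+=.5*(g&~M[n][1]).sum()/g.sum()
        return c
    best=None
    for y in(-15,-5,5):
        for d in (0,):
            r=minimize(cost,[.465,.262,np.radians(y)],method="Nelder-Mead",options=dict(initial_simplex=[[.465,.262,np.radians(y)],[.475,.262,np.radians(y)],[.465,.272,np.radians(y)],[.465,.262,np.radians(y+8)]],xatol=1e-4,fatol=1e-5))
            print(r.x[:2].round(4),np.degrees(r.x[2]).round(2),r.fun)
            if best is None or r.fun<best.fun: best=r
    p=best.x; np.save("p.npy",p)
    out=[]
    for n,(a,b) in dict(top=(205,145),side=(180,140)).items():
        s=S[n]; im=cv2.resize(s["pixels"][b:b+170,a:a+170],None,fx=2.35*1,fy=2.35,interpolation=cv2.INTER_CUBIC)
        def pl(P,c): cv2.polylines(im,[np.round((proj(s,W(p,np.array(P)/1e3))+.5-[a,b])*2.35*16).astype(np.int32)],True,c,1,cv2.LINE_AA,4)
        pl([[-72,-52,57],[-52,-52,57],[-52,52,57],[-72,52,57]],(0,255,0))
        pl([[157,-52,57],[170,-52,57],[170,52,57],[157,52,57]],(0,255,0))
        pl([[-15,52,78],[15,52,78],[15,80,78],[-15,80,78]],(255,255,0))
        pl([[-50,-36,51],[50,-36,51],[50,36,51],[-50,36,51]],(0,255,255))
        pl([[-10,-28,65],[-10,28,65],[-10,28,51],[-10,-28,51]],(255,0,255))
        out.append(im)
    cv2.imwrite("pics/ov1.png",np.hstack(out))
    for k,v in dict(tab=[0,66,78],push=[-10,0,58.5],stop=[157,0,48]).items(): print(k,W(p,np.array([v])/1e3).round(4))
E
python3 fit.py
```

```text
[0.4586 0.2645] -5.81 0.9143150890109524
[0.4586 0.2649] -5.84 0.9148327986248181
[0.4586 0.2646] -5.8 0.914664695988092
tab [[0.4653 0.3302 0.078 ]]
push [[0.4487 0.2656 0.0585]]
stop [[0.6148 0.2487 0.048 ]]
```

View pics/ov1.png

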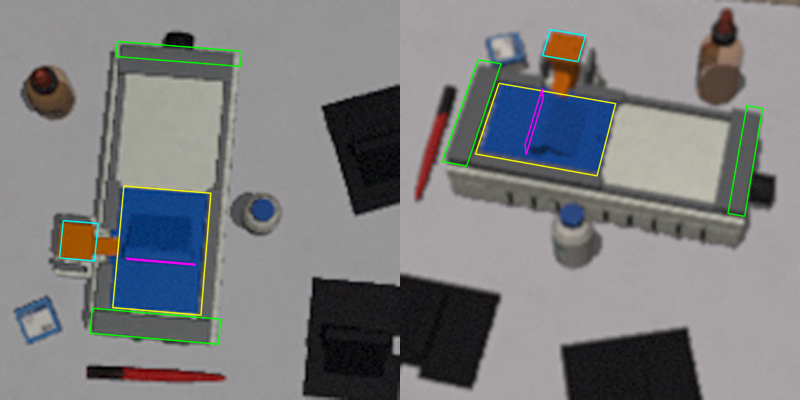

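The overlay fits the blue cover, the orange pad and both end blocks to 2-3 mm. The unit is at (0.4586, 0.2645) with yaw -5.8°, which confirms the blue cover beside the orange tab. I'll move above the tab with the fingers shut and the jaw axis along the unit's y.

{"api": "carry_out", "payload": {
  "increments": [
    [0, 0, 5, 40, -65, 0, 1],
    [0, 0, 10, 80, -130, 0, 1],
    [0, 0, 20.4, 120, -195, -10, 1],
    [0, 0, 20.4, 150, -245, -40, 1],
    [0, 0, 20.4, 168, -276, -80, 1],
    [0, 0, 20.4, 168, -276, -115, 1],
    [0, 0, 20.4, 168, -276, -125, 1],
    [0, 0, 20.4, 168, -276, -125, 1],
    [0, 0, 20.4, 168, -276, -125, 1]
  ]
}}

```text
clock: 2.42
tool_pos: [0.4669, 0.3312, 0.1032]
orientation: [-179.9, 0.1, -95.8]
force: [0.3, 0.1, 0.3]
opening: 0.0038
```

Run:
```python
from h import *
o=ctrl.get_obs(); print(o['clock'],o['tool_pos'],o['orientation'],o['force'],o['opening'])
a=ctrl.snapshot("side")["pixels"][110:290,150:350]; b=ctrl.snapshot("wrist")["pixels"]
cv2.imwrite("pics/s1.png",np.hstack([cv2.resize(a,(400,360)),cv2.resize(b,(400,360))]))
```

```text
2.425 [0.46691503 0.33119329 0.10317876] [-1.79898479e+02  1.26876731e-01 -9.57500592e+01] [0.34468081 0.1013066  0.29253879] 0.0037800139401025397
```

View pics/s1.png

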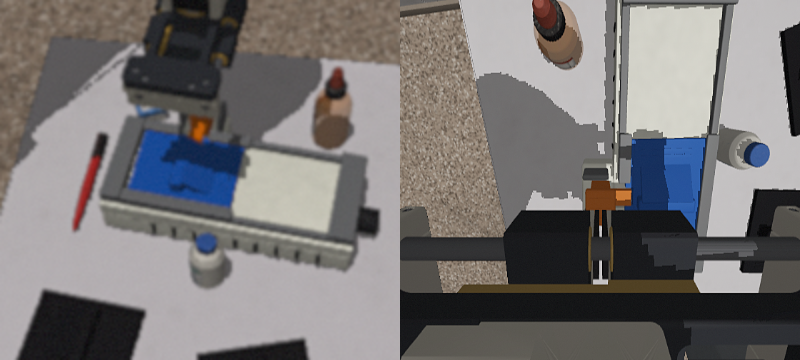

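The fingers are shut directly over the orange pad: the seam is at wrist column 600 and the pad spans about 585-617. Pressing now.

{"api": "carry_out", "payload": {
  "increments": [
    [0, 0, 0, -1, -1, -12, 1],
    [0, 0, 0, -1, -1, -22, 1],
    [0, 0, 0, -1, -1, -28, 1],
    [0, 0, 0, -1, -1, -31, 1],
    [0, 0, 0, -1, -1, -34, 1],
    [0, 0, 0, -1, -1, -36, 1],
    [0, 0, 0, -1, -1, -36, 1],
    [0, 0, 0, -1, -1, -36, 1],
    [0, 0, 0, -1, -1, -36, 1],
    [0, 0, 0, -1, -1, -36, 1]
  ]
}}

```text
clock: 3.78
tool_pos: [0.4653, 0.3286, 0.0661]
orientation: [-180.0, 0.0, -95.8]
force: [-5.7, 0.7, 7.7]
opening: 0.0003
```

Run:
```python
from h import *
o=ctrl.get_obs(); print(o['tool_pos'],o['force'])
a=ctrl.snapshot("side")["pixels"][110:290,150:350]; b=ctrl.snapshot("wrist")["pixels"]
cv2.imwrite("pics/s2.png",np.hstack([cv2.resize(a,(400,360)),cv2.resize(b,(400,360))]))
```

```text
[0.46529918 0.32858449 0.06613973] [-5.68389918  0.72532399  7.72737476]
```

View pics/s2.png

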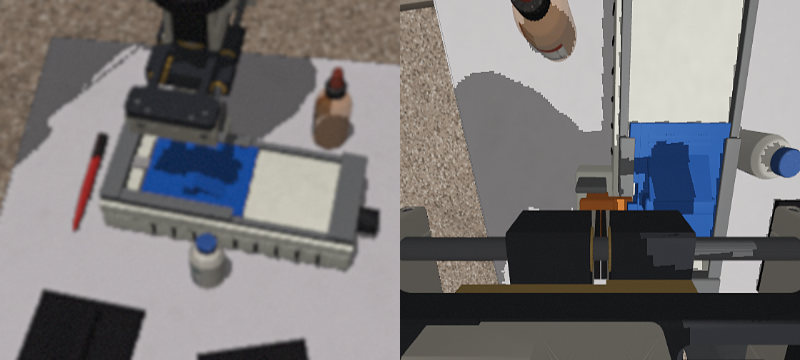

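The cover has sprung forward about 14 mm. White deck now shows behind it at (140,175) in the side crop. Next I'll lift off the tab and drop in behind the ridge.

{"api": "carry_out", "payload": {
  "increments": [
    [0, 0, 0, 0, 0, 12, 1],
    [0, 0, 0, 0, 0, 28, 1],
    [0, 0, 0, -8, -20, 30, 1],
    [0, 0, 0, -25, -45, 30, 1],
    [0, 0, 0, -25, -62, 28, 1],
    [0, 0, 0, -25, -62, 12, 1],
    [0, 0, 0, -25, -62, 0, 1],
    [0, 0, 0, -25, -62, -6, 1],
    [0, 0, 0, -25, -62, -10, 1],
    [0, 0, 0, -25, -62, -10, 1],
    [0, 0, 0, -25, -62, -10, 1]
  ]
}}

```text
clock: 5.25
tool_pos: [0.4405, 0.2667, 0.0558]
orientation: [-180.0, 0.0, -95.8]
force: [-0.3, -0.4, -0.3]
opening: 0.0003
```

Run:
```python
from h import *
o=ctrl.get_obs(); print(o['clock'],o['tool_pos'],o['force'])
a=ctrl.snapshot("side")["pixels"][110:290,150:350]; b=ctrl.snapshot("wrist")["pixels"]
cv2.imwrite("pics/s3.png",np.hstack([cv2.resize(a,(400,360)),cv2.resize(b,(400,360))]))
```

```text
5.25 [0.4405028  0.26670736 0.05580461] [-0.30179058 -0.350846   -0.33163719]
```

View pics/s3.png

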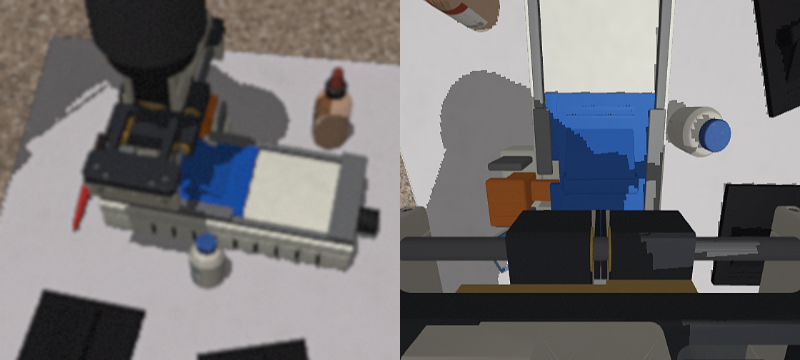

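The fingers are centred on the cover: the seam is at column 600 and the cover spans 545-660. There's no contact force. Pushing along the unit's +x.

{"api": "carry_out", "payload": {
  "increments": [
    [0, 0, 0, 5, -0.5, 0, 1],
    [0, 0, 0, 10, -1, 0, 1],
    [0, 0, 0, 14.9, -1.5, 0, 1],
    [0, 0, 0, 20.9, -2.1, 0, 1],
    [0, 0, 0, 26.9, -2.7, 0, 1],
    [0, 0, 0, 32.8, -3.3, 0, 1],
    [0, 0, 0, 38.8, -3.9, 0, 1],
    [0, 0, 0, 44.8, -4.5, 0, 1],
    [0, 0, 0, 50.7, -5.2, 0, 1],
    [0, 0, 0, 56.7, -5.8, 0, 1],
    [0, 0, 0, 62.7, -6.4, 0, 1],
    [0, 0, 0, 68.7, -7, 0, 1],
    [0, 0, 0, 74.6, -7.6, 0, 1],
    [0, 0, 0, 80.6, -8.2, 0, 1],
    [0, 0, 0, 85, -8.6, 0, 1],
    [0, 0, 0, 89, -9, 0, 1],
    [0, 0, 0, 89, -9, 0, 1]
  ]
}}

```text
clock: 7.48
tool_pos: [0.5296, 0.2574, 0.0555]
orientation: [-180.0, 0.0, -95.8]
force: [-0.4, -0.6, -0.4]
opening: 0.0004
```

Run:
```python
from h import *
from fit import W
o=ctrl.get_obs(); print(o['clock'],o['tool_pos'],o['force'])
p=np.load("p.npy"); d=o['tool_pos']-np.r_[p[:2],0]; c,s=np.cos(p[2]),np.sin(p[2]); print("unit",c*d[0]+s*d[1],-s*d[0]+c*d[1])
a=ctrl.snapshot("side")["pixels"][110:290,150:350]; b=ctrl.snapshot("wrist")["pixels"]
cv2.imwrite("pics/s4.png",np.hstack([cv2.resize(a,(400,360)),cv2.resize(b,(400,360))]))
```

```text
7.475 [0.52962781 0.25743283 0.05549587] [-0.43160914 -0.57916401 -0.38345337]
unit 0.07136602355778064 0.00011348909205343219
```

View pics/s4.png

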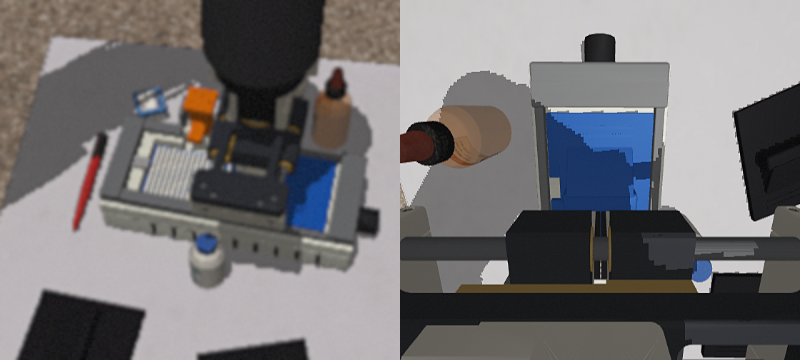

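The filter is open and only a sliver of deck is left before the stop (wrist row 108). About 15 mm to go by the fit, so I'll creep.

{"api": "carry_out", "payload": {
  "increments": [
    [0, 0, 0, 3, -0.3, 0, 1],
    [0, 0, 0, 6, -0.6, 0, 1],
    [0, 0, 0, 8, -0.8, 0, 1],
    [0, 0, 0, 10, -1, 0, 1],
    [0, 0, 0, 12, -1.2, 0, 1],
    [0, 0, 0, 13, -1.3, 0, 1],
    [0, 0, 0, 13, -1.3, 0, 1]
  ]
}}

```text
clock: 8.45
tool_pos: [0.5425, 0.2562, 0.0555]
orientation: [-180.0, 0.0, -95.8]
force: [-0.8, 0.1, -0.2]
opening: 0.0004
```

{"api": "carry_out", "payload": {
  "increments": [
    [0, 0, 0, 1, -0.1, 0, 1],
    [0, 0, 0, 2, -0.2, 0, 1],
    [0, 0, 0, 3, -0.3, 0, 1],
    [0, 0, 0, 3, -0.3, 0, 1]
  ]
}}

```text
clock: 8.95
tool_pos: [0.545, 0.2559, 0.0555]
orientation: [180.0, -0.0, -95.8]
force: [-4.7, 2.5, 2.2]
opening: 0.0005
```

Run:
```python
from h import *
o=ctrl.get_obs(); print(o['clock'],o['tool_pos'],o['force'])
a=ctrl.snapshot("side")["pixels"][110:290,150:350]; b=ctrl.snapshot("wrist")["pixels"]
cv2.imwrite("pics/s5.png",np.hstack([cv2.resize(a,(400,360)),cv2.resize(b,(400,360))]))
```

```text
8.95 [0.5449585  0.25593921 0.05552647] [-4.65189103  2.49932638  2.16961483]
```

View pics/s5.png

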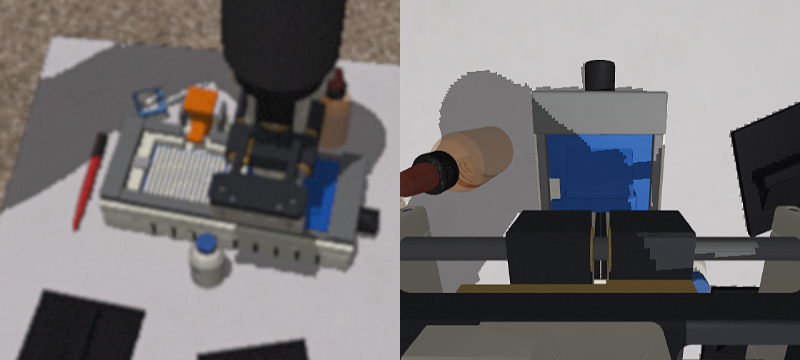

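The force has risen to about 5 N at unit x ≈ 87 mm, as expected at the stop. The cover's front edge is now under the lip. I'll back off and rise clear.

{"api": "carry_out", "payload": {
  "increments": [
    [0, 0, 0, -4, 0.4, 0, 1],
    [0, 0, 0, -9, 0.9, 0, 1],
    [0, 0, 0, -10, 1, 10, 1],
    [0, 0, 0, -10, 1, 40, 1],
    [0, 0, 0, -10, 1, 95, 1],
    [0, 0, 0, -10, 1, 150, 1],
    [0, 0, 0, -50, 50, 190, 1],
    [0, 0, 0, -90, 100, 210, 1],
    [0, 0, 0, -130, 150, 210, 1],
    [0, 0, 0, -150, 200, 210, 1],
    [0, 0, 0, -170, 250, 210, 1],
    [0, 0, 0, -170, 250, 210, 1],
    [0, 0, 0, -170, 250, 210, 1]
  ]
}}

```text
clock: 10.68
tool_pos: [0.3751, 0.5059, 0.2659]
orientation: [-180.0, -0.0, -95.8]
force: [0.3, -0.4, 0.4]
opening: 0.0004
```

Run:
```python
from h import *
from fit import W
p=np.load("p.npy"); o=ctrl.get_obs(); print(o['clock'],o['tool_pos'],o['force'])
out=[]
for n,(a,b) in dict(top=(205,145),side=(180,140)).items():
    s=ctrl.snapshot(n); im=cv2.resize(s["pixels"][b:b+170,a:a+170],None,fx=2.35,fy=2.35,interpolation=cv2.INTER_CUBIC)
    for P in ([[57,-36,51],[145,-36,51],[145,36,51],[57,36,51]],[[97,-28,65],[97,28,65],[97,28,51],[97,-28,51]]):
        cv2.polylines(im,[np.round((proj(s,W(p,np.array(P)/1e3))+.5-[a,b])*2.35*16).astype(np.int32)],True,(0,255,255),1,cv2.LINE_AA,4)
    out.append(im)
    for l in("cover","white_bottle","dropper_bottle","coverslip_box","marker"):
        for d in ctrl.search_frame(s,l)[:3]: print(n,l,np.round(d["centre"],3),round(d["confidence"],2))
cv2.imwrite("pics/ov2.png",np.hstack(out))
```

```text
10.675 [0.3751002  0.50588313 0.26585435] [ 0.30879171 -0.38589573  0.42078612]
top cover [0.544 0.078 0.008] 0.71
top cover [0.559 0.252 0.051] 0.57
top cover [0.385 0.103 0.005] 0.57
top white_bottle [0.485 0.181 0.049] 0.66
top dropper_bottle [0.587 0.349 0.066] 0.81
top dropper_bottle [0.472 0.263 0.047] 0.29
top coverslip_box [0.408 0.367 0.016] 0.58
top marker [0.356 0.276 0.013] 0.73
side cover [0.561 0.249 0.058] 0.95
side cover [0.548 0.068 0.008] 0.6
side cover [0.384 0.1   0.005] 0.59
side white_bottle [0.489 0.17  0.046] 0.94
side dropper_bottle [0.595 0.34  0.06 ] 0.61
side coverslip_box [0.407 0.362 0.021] 0.64
side marker [0.352 0.278 0.013] 0.7
```

View pics/ov2.png

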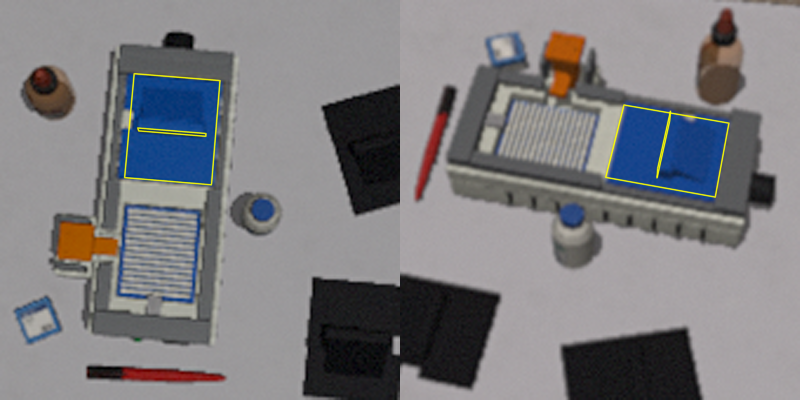

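The cover's rear edge matches the model drawn at the stop in both views. The filter is open and nothing else has moved, so I'm handing in.

```bash
python3 -c "
from plant import ctrl
print(ctrl.close_job())"
```

```text
the job is handed in; nothing more can be done
None
```

The filter now lies open: I pressed the orange tab until the blue cover sprang free, then pushed the cover by its ridge to the end stop. The job is handed in and reports no verdict. It took about 11 s of robot time.

- **Tab:** I pressed it with closed fingers to a height of 66 mm at about 8 N. The pictures then showed the cover sprung forward about 14 mm.
- **Cover:** I stopped pushing at about 5 N of contact force, with the fingers where the fit puts the stop. I did not push harder to confirm the contact. In both the top and side views, the cover's edges match its outline drawn at the stop to within a few millimetres. It looks flat.
- **Other items:** the bottles, box and pen were found within about 5 mm of where they started, which is roughly the detector's error. The black look-alikes were left alone.
- **Hand:** it finished well clear of the unit, with no force on it.

Nothing failed. The only disagreement was an offset of up to about 1 cm between the top and side detections of some items, and it was there from the start.

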